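# Tuck the order pad's cover under its lip

### The job

Close the order-pad holder: fold the blue cover over onto the pad, keep it pressed flat, and push it along by its white thumb step until its free edge is fully home beneath the brass lip and it stays shut by itself. Do it gently, with the fingertips or the outside of the fingers on the cover's outer face: do not pinch the cover or touch its cork-lined inner face, and leave the things round it undisturbed.

Things in the scene. Friction and masses are not known exactly. Their poses are not given: they have to be found in the camera images.
- holder: Fixed wooden holder with a dark blue order pad in it. Origin on the worktop, midway across. Its x axis points from brass lip to hinge, z up. Base board 8 mm thick, x -84 to +98, y -98 to +98 mm. Side rails at |y| 81 to 95 mm, 28 mm high; brass slot plates at the hinge end, |y| 87 to 95 mm, 40 mm high. Hinge pin at x = +74 mm, z = 30 mm when the cover is drawn back.
- hinge_pin (a point): Middle of the steel hinge pin, 30 mm above the worktop; the cover turns about the holder's y axis here, and the pin itself can slide in its slots towards the lip (holder -x).
- cover (a joint): Angle of the cover (rad): 0 = flat over the pad, pi/2 = upright, 1.6 to 2.0 at the start (leaning back, away from the lip). Rigid blue plate, 4 mm thick, 118 mm from pin to free edge, 168 mm wide, about 60 g. Flat, its upper face is 32 mm above the worktop. A weak spring (0.1 N m when flat) lifts it again if let go untucked. Tucked, it has play and reads up to 0.04.
- cover_slide (a joint): How far the pin with the cover has slid towards the lip (m): 0 = drawn back, 0.024 = stop, fully home; 0 to 0.003 at the start, where the folded cover's free edge clears the lip's mouth by 2 to 5 mm. Sliding takes 4.5 N plus friction; it stays where it is left. To enter the lip the cover must be held nearly flat (free edge less than 10 mm up).
- step (a point): Middle of the face of the white thumb step on the cover's outer face, 70 mm from the pin, 45 mm wide, 6 mm high. The face looks to the hinge; behind it a ramp falls to the cover 93 mm from the pin. Fingertips standing on the cover between hinge and step push against it towards the lip. About 5 N down and 5 to 15 N along do the job; more than 40 N counts as rough.
- free_edge (a point): Middle of the cover's free edge (half-way through its thickness), 118 mm from the pin.
- cover_lining: Cork lining on the cover's inner face, 100x156 mm, 2 mm thick; origin on the hinge pin's axis. Not to be touched.
- lime_half: Bystander, leave alone: half a lime, 54 mm across, 35 mm high, cut face down; origin at its underside.
- timer: Bystander, leave alone: pale blue round kitchen timer, 69 mm across, 42 mm high; origin at its underside.
- opener: Bystander, leave alone: flat brass-coloured bottle opener, 38x142 mm, 8 mm thick, lying past the lip; origin at its underside.
- jigger: Bystander, leave alone: brass-coloured double-cone jigger, 47 mm across, 100 mm high; origin at its underside.
- tumbler: Bystander, leave alone: clear glass tumbler, 77 mm across, 94 mm high; origin at its underside.
- mug: Bystander, leave alone: teal and white mug, 87 mm across (117 mm with its handle), 91 mm high; origin at its underside.
- coaster: Bystander, leave alone: round coaster, 92 mm across, 8 mm thick; origin at its underside.
- lip_mouth (a point): Middle of the mouth of the fixed brass lip, at holder x = -50, z = 36 mm. The lip is 120 mm wide, 3 mm thick; its flat part (holder x -82 to -60 mm) has its underside 36.5 mm above the worktop, and from x = -60 to -49 mm it flares upwards to 46 mm. The cover enters in holder -x.

How it is judged:
On the way:
1. the cover is folded down over the pad before it is slid under the lip (value of joint cover below 0.25 rad and value of joint cover_slide below 0.009 m), for 0.05 s.
At the end, for the whole second after the job is handed in: The cover lies beneath the lip, within 0.075 rad of flat, slid at least 20 of its 24 mm towards the lip, at rest with nothing holding it down but the lip (value of joint cover below 0.075 rad and value of joint cover_slide above 0.02 m and velocity of joint cover between -0.05 and 0.05 rad/s); the robot touches nothing.
It fails at once if the cover's cork-lined inner face is touched by the fingers or arm (pinching or lifting it) (contact force between any of the fingers, the arm and cover_lining above 0.5 N).
It fails at once if a thing standing round the holder is shifted by more than 15 mm or lifted (distance of any of lime_half, timer, opener, jigger, tumbler, mug, coaster from where it was at the start of the episode above 0.015 m).
It fails at once if the holder or its cover is pushed roughly, with more than 40 N (contact force between the fingers and holder above 40 N).
It also fails if it takes over 38 s, if anything falls off the work surface, if the arm or the gripper's body presses on something with over 40 N, if the wrist force passes 120 N, or if a joint passes its speed limit or range.

### The arm

A 7-joint arm with a two-finger parallel gripper is mounted at the origin on a cart in front of the work surface, level with it; the furniture and walls round the work are solid. World frame = base frame: x ahead of the robot, y to its left, z up, the work surface at z = 0. Lengths are in m, angles in rad, forces in N, time in s.
With the tool pointing down it reaches from about 0.4 to 0.85 m from the base axis. Payload 10.4 kg.
Tool frame: the origin (TCP) lies where the fingers leave the gripper's body, on its centre line; the fingertips stand 73 mm ahead of it and the grasp point (between the pads) lies 54 mm ahead of it; z points along the fingers, y is the direction in which the jaws open and shut (so a half turn about z gives the same grasp; the last joint's range is limited). The gripper opens to 85 mm and grips with 20 to 120 N. Pads are 22 mm wide; open, the fingers measure 114 mm over their backs; the gripper's body (76 mm by 85 mm) begins 54 mm behind the grasp point. The pads swing forward as they close: fully open they stand 13 mm farther back than shut.
Start: joints at [-1.299, 0.332, -0.065, 1.46, 0.022, 1.35, -0.088], TCP at [0.182, 0.598, 0.304] pointing down, gripper open.
Joint ranges: [-2.6, 2.6], [-0.5, 2.12], [-1.47, 1.34], [0.16, 2.42], [-1.27, 4.41], [0.06, 2.06], [-2.6, 2.6]. Speed limits (rad/s): [2.22, 2.22, 2.79, 2.79, 3.14, 3.14, 3.14].

### API

Orientations are given as a unit quaternion [x, y, z, w].
In Python, from workcell import get_obs, camera, camera_model, hand_in gives the robot as it stands.
- The arm moves only by the shell command python3 -m crank 'ROWS' [FORCE]. ROWS is text: rows parted by semicolons, each of 7 numbers parted by spaces: the shift along the tool's x, y, z in units of 40 mm (1.0 is 40 mm), then the turn, a rotation vector about the tool's x, y, z in units of 8 degrees (1.0 is 8 degrees), then the finger opening in mm, from 0 to 85.4. In form: x y z ax ay az jaw; .... A call has exactly 10 rows; each row shifts and turns the pose as measured when the row begins, along the tool's axes as they then stand; what a row does not reach is not made up. A row lasts 1/10 s, in which the tool goes at most 50 mm and 8.59 degrees, less where a joint would pass 70% of its speed; a pose out of reach is approached as far as the arm can. A call is refused whole if a number of a shift passes 1 or a number of a turn 1, either way. A call with a gripper value outside its range is refused whole. The fingers move at their own pace and stop on an object; FORCE is the grip in N (left out, the last holds). Time passes only in rows, so rows that do not move let the fingers close, or fill a call up. It gives the time, the measured TCP pose, the force and the opening at its end, in the units of the state.
- get_obs(): the state, without advancing time (a new reading comes with each control period).
- camera(name): name is "scene" or "side" or "wrist"; returns (picture, depth): 420x560x3 uint8, red, green, blue; 420x560 float32, m along the optical axis (not along the pixel's ray), 0 where there is no reading.
- camera_model(name): a dict with "fx", "fy", "cx", "cy" (pixels), "distortion" ([k1, k2, p1, p2, k3] as OpenCV has them; the pictures are not rectified), "position" and "rotation" of the camera in the world; the wrist camera has in their place "hand_eye" (4x4, takes a point from camera to tool coordinates, whose origin is the TCP and whose axes are the flange's). Camera axes: x right, y up, looking along -z (the intrinsics and any distortion apply to the point x, -y, -z); pixel columns grow to the right and rows downward; lengths in m; the calibration is good to about 2 mm. A picture is of the moment at which its call begins: read the wrist's pose just before it. camera_model takes no time and is no camera call.
- hand_in(): hands the job in, once; it reports no verdict.
The state is a dict: "clock": time; "joint_pos": joint angles; "joint_velocities": joint speeds; "tau": joint torques, N m; "position": TCP position; "ee_rot": TCP orientation; "ft_force": force on the tool from outside, world axes, zero at the start; "torque": the same for the moment, N m; "grip_width": opening from 0.0 (shut) to 1.0 (fully open).
Only numpy, scipy, OpenCV 4.12 (cv2) and the standard library are available. Lean on these libraries where they do the work, as an engineer would, in place of code of your own. Each camera call takes 0.05 s, during which the arm holds its last target.

## Working session

There is one attempt and no reset: what is moved stays moved. The work goes in short steps, Python scripts to look and compute and a shell command to move; the robot and the scene stay as the last step left them, time stands still between calls to the robot, and variables do not carry over. Pictures are saved under pics/ and viewed, and the job is handed in when it is done.

```bash
mkdir -p pics; ls; cat > h.py <<'E'
import numpy as np,cv2
from workcell import get_obs,camera,camera_model,hand_in
from scipy.spatial.transform import Rotation as R
def save(n,im): cv2.imwrite(f'pics/{n}.png',im[:,:,::-1])
def pose(o=None):
    o=o or get_obs(); return np.array(o['position']),R.from_quat(o['ee_rot'])
def cam(name,o=None):
    m=camera_model(name)
    K=np.array([[m['fx'],0,m['cx']],[0,m['fy'],m['cy']],[0,0,1]]);d=np.array(m['distortion'],float)
    if 'hand_eye' in m:
        p,r=pose(o);T=np.eye(4);T[:3,:3]=r.as_matrix();T[:3,3]=p;T=T@np.array(m['hand_eye'])
        return K,d,T[:3,3],T[:3,:3]
    Rm=np.array(m['rotation'],float)
    if Rm.shape!=(3,3): Rm=R.from_quat(Rm).as_matrix()
    return K,d,np.array(m['position']),Rm
def px2w(name,uv,depth,o=None):
    K,d,p,Rm=cam(name,o)
    q=cv2.undistortPoints(np.array(uv,float).reshape(-1,1,2),K,d).reshape(-1,2)
    out=[]
    for (u,v),(x,y) in zip(uv,q):
        z=np.median(depth[int(v)-1:int(v)+2,int(u)-1:int(u)+2]); out.append(p+Rm@np.array([x*z,-y*z,-z]))
    return np.array(out)
def ray_z(name,uv,h,o=None):
    K,d,p,Rm=cam(name,o)
    q=cv2.undistortPoints(np.array(uv,float).reshape(-1,1,2),K,d).reshape(-1,2)
    D=np.c_[q[:,0],-q[:,1],-np.ones(len(q))]@Rm.T
    return p+D*((h-p[2])/D[:,2])[:,None]
def w2px(name,P,o=None):
    K,d,p,Rm=cam(name,o)
    c=(np.atleast_2d(P)-p)@Rm; c=c*np.array([1,-1,-1])
    return cv2.projectPoints(c,np.zeros(3),np.zeros(3),K,d)[0].reshape(-1,2)
E
python3 - <<'E'
from h import *
o=get_obs();print(o)
for n in['scene','side','wrist']:
    a,b=camera(n);save(n+'0',a);np.save(n+'0.npy',b)
    print(camera_model(n))
E
```

```text
pics
{'clock': 0.0, 'joint_pos': array([-1.29863048,  0.33289093, -0.06467734,  1.46095009,  0.0216149 ,
        1.34989229, -0.08851024]), 'joint_velocities': array([ 2.47437984e-04,  1.47822623e-04, -5.75201734e-04,  1.04641723e-03,
       -8.22745278e-04, -7.70537370e-05,  5.46932504e-04]), 'tau': array([ 3.81667553e-05, -6.25439072e+01,  4.91116242e-02, -3.91603804e+01,
        1.61178358e-02,  1.00399702e-02, -2.37302112e-05]), 'position': array([0.18151015, 0.59777828, 0.30309971]), 'ee_rot': array([ 1.46853457e-01,  9.89157996e-01, -7.19766502e-04, -6.20456674e-05]), 'ft_force': array([ 0.06517704, -0.09751608,  0.76940027]), 'torque': array([ 0.00889144, -0.00490794,  0.03725249]), 'grip_width': 1.000178741979598}
{'fx': 498.96626065779554, 'fy': 498.96626065779554, 'cx': 292.6834782670343, 'cy': 211.1594141890312, 'distortion': array([-0.00664403,  0.        ,  0.        ,  0.        ,  0.        ]), 'position': array([-0.26782241, -0.74630092,  0.9010783 ]), 'rotation': array([ 0.43303633, -0.1624757 , -0.33252338,  0.82189378])}
{'fx': 463.6926057222498, 'fy': 463.6926057222498, 'cx': 285.9344037120446, 'cy': 205.78003056914108, 'distortion': array([-0.00526527,  0.        ,  0.        ,  0.        ,  0.        ]), 'position': array([0.01665135, 1.39361097, 1.05722844]), 'rotation': array([-0.09431682,  0.43708369,  0.87720283, -0.17486387])}
{'fx': 302.06454211136474, 'fy': 302.06454211136474, 'cx': 281.2967466368657, 'cy': 202.34654217069516, 'distortion': array([-0.02793139,  0.        ,  0.        ,  0.        ,  0.        ]), 'hand_eye': array([[-4.83605970e-04,  9.48092237e-01,  3.17995089e-01,
         8.15577000e-02],
       [ 9.99998055e-01, -1.49607127e-04,  1.96684290e-03,
         8.43310531e-04],
       [ 1.91232282e-03,  3.17995422e-01, -9.48090320e-01,
        -6.98683901e-02],
       [ 0.00000000e+00,  0.00000000e+00,  0.00000000e+00,
         1.00000000e+00]])}
```

View pics/scene0.png

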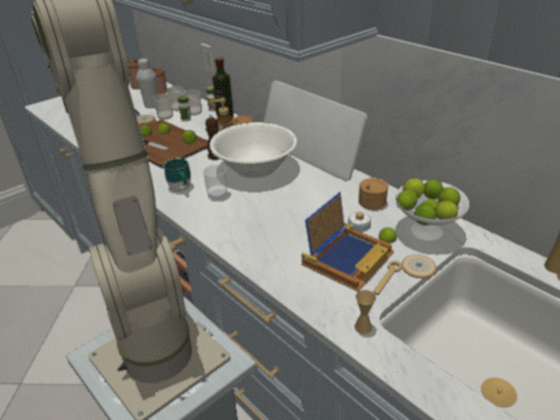

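View pics/side0.png

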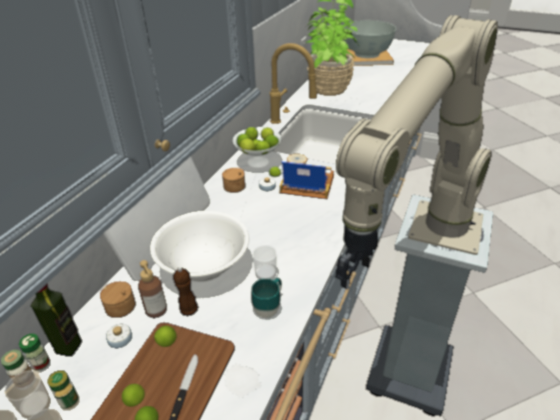

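View pics/wrist0.png

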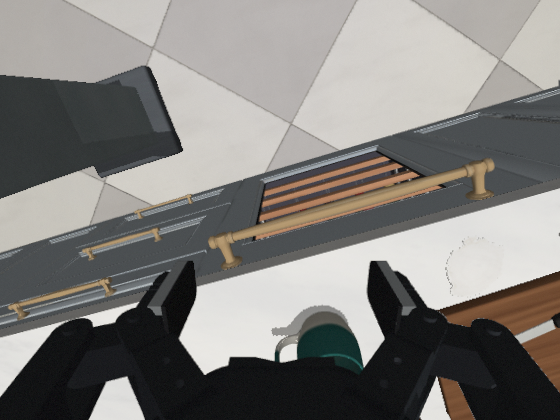

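The scene image shows the holder at about (347,250), its lip at (372,260) and its open cover at (325,222). Next I'll enlarge this area.

```bash
python3 - <<'E'
from h import *
a=cv2.imread('pics/scene0.png');cv2.imwrite('pics/sc.png',cv2.resize(a[180:345,290:450],None,fx=5,fy=5,interpolation=2)[:, :][:600*2] if 0 else cv2.resize(a[185:305,290:450],None,fx=5,fy=5,interpolation=2))
a=cv2.imread('pics/side0.png');cv2.imwrite('pics/si.png',cv2.resize(a[130:230,240:373],None,fx=6,fy=6,interpolation=2))
E
```

```text
(no output)
```

View pics/sc.png

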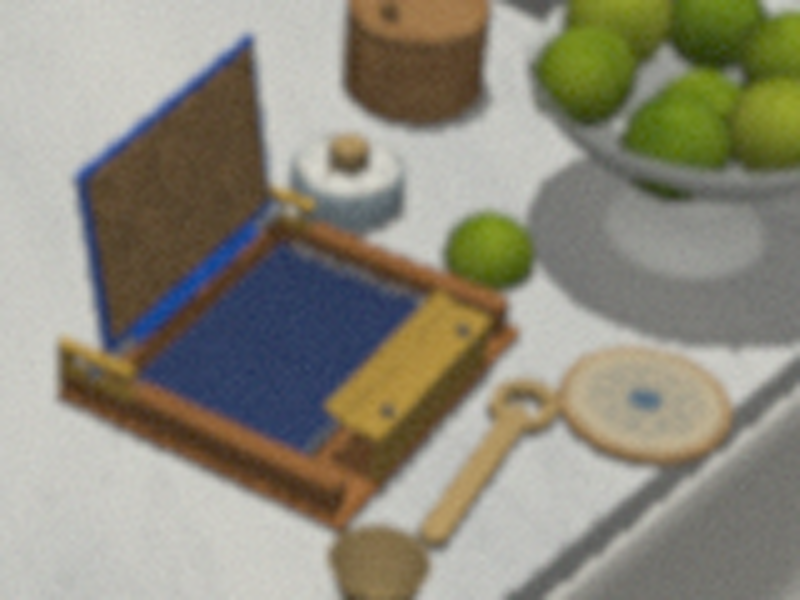

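View pics/si.png

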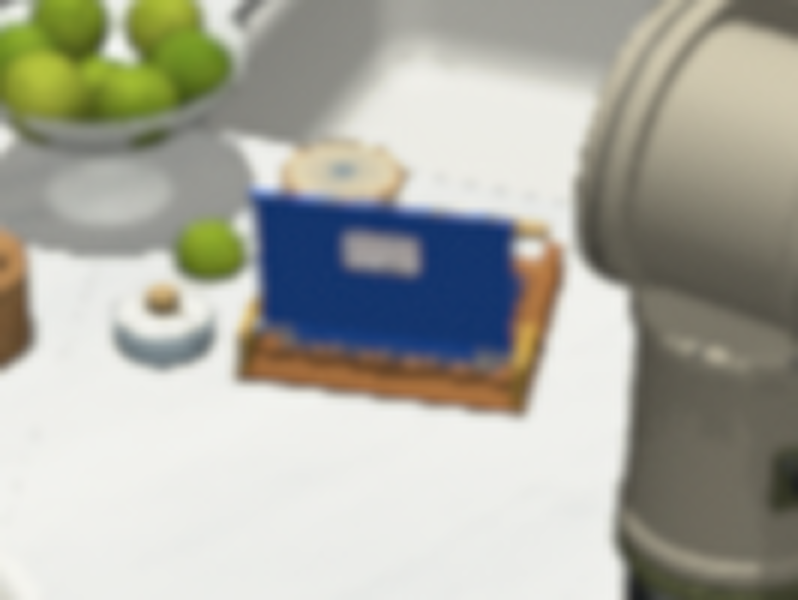

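```bash
cat > fit.py <<'E'
from h import *
from scipy.optimize import least_squares
s=lambda c:(290+c[0]/5-.4,185+c[1]/5-.4)
t=lambda c:(240+c[0]/6-.4,130+c[1]/6-.4)
pts=[('scene',(-84,98,0),s((345,528))),('scene',(-84,-98,0),s((517,338))),('scene',(98,98,0),s((62,400))),
('scene',(-49,60,47.5),s((328,408))),('scene',(-49,-60,47.5),s((437,292))),('scene',(-82,60,39.5),s((378,440))),('scene',(-82,-60,39.5),s((494,322))),
('side',(98,98,0),t((522,414))),('side',(98,-98,0),t((238,380)))]
f=lambda q,P:np.array([q[0],q[1],0])+R.from_euler('z',q[2]).apply(np.array(P)/1e3)
def res(q): return np.concatenate([(w2px(n,f(q,P))[0]-np.array(uv)) for n,P,uv in pts])
p0=ray_z('scene',[pts[0][2],pts[1][2],pts[2][2]],0);print(p0, np.linalg.norm(p0[0]-p0[1]),np.linalg.norm(p0[0]-p0[2]))
v=p0[2]-p0[0];c=(p0[1]+p0[2])/2
r=least_squares(res,[c[0],c[1],np.arctan2(v[1],v[0])],loss='soft_l1')
if __name__=='__main__':
    print(r.x,np.degrees(r.x[2]));print(res(r.x).reshape(-1,2).round(1))
    q=r.x
    # cover pts
    # top corners
    best=None
    obs=[('scene',(118,84),s((78,178))),('scene',(118,-84),s((250,38))),('side',(118,-84),t((255,192))),('side',(118,84),t((520,220)))]
    def cp(a,sl,rr,y,n=0): return (74-sl-rr*np.cos(a)+n*np.sin(a),y,30+rr*np.sin(a)+n*np.cos(a))
    g=lambda w:np.concatenate([w2px(n,f(q,cp(w[0],0.0015e3,*P)))[0]-np.array(uv) for n,P,uv in obs])
    w=least_squares(g,[1.8]);print('angle',w.x,g(w.x).reshape(-1,2).round(1))
    for n,P in [('hinge',(74,0,30)),('free',cp(w.x[0],1.5,118,0)),('step',cp(w.x[0],1.5,70,0,5)),('lip',(-50,0,36)),('flat step',(2.5,0,35)),('hingecorner+',(98,98,0)),('-',(98,-98,0))]: print(n,f(q,P).round(4))
    d0=np.load('scene0.npy');d1=np.load('side0.npy')
    print('depth cover inner',px2w('scene',[s((180,180))],d0),'outer',px2w('side',[t((300,300)),t((450,300)),t((380,250)),t((300,220)),t((450,240))],d1))
    print(px2w('scene',[s((270,360)),s((410,370)),s((375,550)),s((490,250)),s((350,150))],d0))
    print(px2w('scene',[(178,170),(215,175)],d0))
E
python3 fit.py
```

```text
[[ 4.82220583e-01 -1.72347216e-01  0.00000000e+00]
 [ 6.66655466e-01 -1.41247025e-01  1.11022302e-16]
 [ 4.48744748e-01  1.00867515e-03  0.00000000e+00]] 0.1870386261217856 0.176558478865008
[ 0.55709232 -0.07806467  1.73785075] 99.57151324560567
[[-0.5  2.5]
 [ 1.2  0.4]
 [-1.5  0.6]
 [-0.3 -1. ]
 [ 0.8 -1.4]
 [ 0.7 -0. ]
 [-0.1 -0.6]
 [ 1.   0.7]
 [-0.8  0.1]]
angle [1.74147519] [[-0.5 -0.2]
 [ 0.4 -1. ]
 [-0.6 -0.7]
 [-0.5 -0.3]]
hinge [ 0.5448 -0.0051  0.03  ]
free [0.5417 0.0132 0.1463]
step [0.5422 0.01   0.0981]
lip [ 0.5654 -0.1274  0.036 ]
flat step [ 0.5567 -0.0756  0.035 ]
hingecorner+ [0.4442 0.0023 0.    ]
- [0.6374 0.0349 0.    ]
depth cover inner [[0.53970743 0.00085943 0.10199936]] outer [[ 5.98318522e-01  1.30033732e-02  5.98579804e-02]
 [ 5.00690480e-01 -5.25059004e-04  7.56635359e-02]
 [ 5.42201281e-01  1.62447017e-02  1.13361382e-01]
 [ 5.93151629e-01  2.40463801e-02  1.28191922e-01]
 [ 4.99286805e-01  6.84843798e-03  1.25338758e-01]]
[[ 0.53898023 -0.06940927  0.01692544]
 [ 0.56574327 -0.143389    0.03831358]
 [ 0.40640359 -0.24834129  0.08960704]
 [ 0.69197155 -0.09991341  0.02596103]
 [ 0.69382334  0.00684299  0.04161161]]
[[0.41975625 0.55041049 0.0861615 ]
 [0.51377285 0.4806869  0.05638812]]
```

```bash
cat > plan.py <<'E'
from h import *
q=np.array([0.5571,-0.0781,1.7379])
Rz=R.from_euler('z',q[2])
def tgt(x,z,t,y=0,L=.073):
    """tip at holder x,z (mm), tilt t deg -> TCP pos, rot"""
    t=np.radians(t); d=np.array([-np.sin(t),0,-np.cos(t)]); ex=np.array([np.cos(t),0,-np.sin(t)])
    M=np.c_[ex,np.cross(d,ex),d]
    P=np.array([x,y,z])/1e3-L*d
    return np.array([q[0],q[1],0])+Rz.apply(P),Rz*R.from_matrix(M)
def tip(p,r):
    P=Rz.inv().apply(p+r.apply([0,0,.073])-np.array([q[0],q[1],0]))*1e3; M=(Rz.inv()*r).as_matrix(); 
    return P.round(1), np.degrees(np.arctan2(-M[0,2],-M[2,2])).round(1), np.degrees(np.arcsin(M[1,2])).round(1), np.degrees(np.arctan2(M[1,0],M[0,0])).round(1)
def rows(p,r,wps,jaw,vmax=.045,wmax=8):
    """wps: list of (pos,rot,n) n rows toward each (0=auto)"""
    k=0
    for P,Q,n in wps:
        if not n: n=int(np.ceil(max(np.linalg.norm(P-p)/vmax,np.degrees((r.inv()*Q).magnitude())/wmax,1)))
        for i in range(n):
            s=r.inv().apply(P-p)/(n-i)/.04; w=np.degrees((r.inv()*Q).as_rotvec())/(n-i)/8
            m=max(1,np.abs(s).max()); s=s/m; w=w/max(1,np.abs(w).max())
            s=s.round(2);w=w.round(2);p=p+r.apply(s*.04);r=r*R.from_rotvec(np.radians(w*8))
            print(*['%g'%(v+0.) for v in (*s,*w)],'%g'%jaw,end='; ');k+=1
            if k%10==0:print()
    print('\nrows',k,'end',p.round(4),*tip(p,r))
def st():
    o=get_obs();p,r=pose(o);print('t',round(o['clock'],2),'p',p.round(4),'tip',*tip(p,r),'F',np.round(o['ft_force'],1),'g',round(o['grip_width'],2),'j',np.round(o['joint_pos'],2));return p,r
E
python3 - <<'E'
from plan import *
p,r=st()
P1,Q1=tgt(150,180,0)
P2,Q2=tgt(145,115,45)
rows(p,r,[(P1,Q1,0),(P2,Q2,6)],0)
E
```

```text
t 0.15 p [0.1816 0.5978 0.3033] tip [728.9 257.9 230.3] 0.1 0.0 63.5 F [0.3 0.1 0.2] g 1.0 j [-1.3   0.33 -0.06  1.46  0.02  1.35 -0.09]
-0.81 -0.67 0.08 0 0 0.53 0; -0.86 -0.61 0.08 0 0 0.53 0; -0.91 -0.54 0.09 0 0 0.53 0; -0.94 -0.48 0.08 0 0 0.53 0; -0.98 -0.41 0.09 0 0 0.53 0; -1 -0.33 0.08 0 0 0.53 0; -1 -0.25 0.08 0 0 0.53 0; -1 -0.17 0.08 0 0 0.53 0; -1 -0.1 0.08 0 0 0.53 0; -1 -0.02 0.08 0 0 0.53 0; 
-1 0.05 0.08 0 0 0.53 0; -1 0.12 0.08 0 0 0.53 0; -1 0.2 0.09 0 0 0.53 0; -1 0.28 0.09 0 0 0.53 0; -1 0.36 0.08 0 0.01 0.52 0; 0.14 0.02 0.36 0 -0.94 0 0; 0.19 0.02 0.34 0 -0.94 0 0; 0.24 0.02 0.32 0 -0.94 0 0; 0.27 0.03 0.28 0 -0.94 0 0; 0.31 0.02 0.25 0 -0.93 0 0; 
0.34 0.03 0.2 0 -0.94 0 0; 
rows 21 end [0.5245 0.1159 0.1665] [ 1.451e+02 -1.000e-01  1.149e+02] 45.0 0.0 0.0
```

```bash
python3 -m crank '-0.81 -0.67 0.08 0 0 0.53 0; -0.86 -0.61 0.08 0 0 0.53 0; -0.91 -0.54 0.09 0 0 0.53 0; -0.94 -0.48 0.08 0 0 0.53 0; -0.98 -0.41 0.09 0 0 0.53 0; -1 -0.33 0.08 0 0 0.53 0; -1 -0.25 0.08 0 0 0.53 0; -1 -0.17 0.08 0 0 0.53 0; -1 -0.1 0.08 0 0 0.53 0; -1 -0.02 0.08 0 0 0.53 0'
python3 - <<'E'
from plan import *
p,r=st()
P1,Q1=tgt(170,180,10)
rows(p,r,[(P1,Q1,10)],0)
E
```

```text
clock: 1.15
position: [0.411, 0.2401, 0.2663]
ee_rot: [0.502, 0.865, -0.002, -0.002]
ft_force: [0.9, 0.6, -0.9]
grip_width: 0.003
t 1.15 p [0.411  0.2401 0.2663] tip [338.   91.5 193.3] 0.0 0.3 20.1 F [ 0.9  0.6 -0.9] g 0.0 j [-0.89  0.02  0.27  1.9  -0.01  1.22 -0.1 ]
-0.44 0.08 0.04 0.02 -0.12 0.25 0; -0.44 0.1 0.04 0.02 -0.12 0.25 0; -0.44 0.11 0.05 0.02 -0.12 0.25 0; -0.43 0.13 0.06 0.02 -0.13 0.25 0; -0.42 0.14 0.06 0.02 -0.12 0.25 0; -0.42 0.16 0.07 0.02 -0.13 0.25 0; -0.41 0.17 0.08 0.02 -0.12 0.25 0; -0.4 0.18 0.08 0.01 -0.13 0.25 0; -0.4 0.2 0.09 0.02 -0.12 0.25 0; -0.39 0.22 0.09 0.01 -0.13 0.26 0; 

rows 10 end [0.5269 0.1019 0.2521] [169.9  -0.2 180.2] 10.0 -0.0 -0.0
```

```bash
python3 -m crank '-0.44 0.08 0.04 0.02 -0.12 0.25 0; -0.44 0.1 0.04 0.02 -0.12 0.25 0; -0.44 0.11 0.05 0.02 -0.12 0.25 0; -0.43 0.13 0.06 0.02 -0.13 0.25 0; -0.42 0.14 0.06 0.02 -0.12 0.25 0; -0.42 0.16 0.07 0.02 -0.13 0.25 0; -0.41 0.17 0.08 0.02 -0.12 0.25 0; -0.4 0.18 0.08 0.01 -0.13 0.25 0; -0.4 0.2 0.09 0.02 -0.12 0.25 0; -0.39 0.22 0.09 0.01 -0.13 0.26 0'
python3 - <<'E'
from plan import *
p,r=st()
P1,Q1=tgt(140,105,45)
rows(p,r,[(P1,Q1,10)],0)
E
```

```text
clock: 2.15
position: [0.5339, 0.0894, 0.2515]
ee_rot: [0.653, 0.751, -0.061, 0.072]
ft_force: [-0.8, -0.2, 0.1]
grip_width: 0.001
t 2.15 p [0.5339 0.0894 0.2515] tip [155.3  -4.8 179.8] 10.8 0.1 -1.6 F [-0.8 -0.2  0.1] g 0.0 j [-0.73  0.2   0.44  1.77  0.11  1.22 -0.2 ]
0.1 -0.01 0.22 -0.01 -0.43 -0.02 0; 0.11 -0.02 0.22 -0.01 -0.43 -0.02 0; 0.13 -0.01 0.21 -0.01 -0.43 -0.02 0; 0.14 -0.01 0.2 -0.01 -0.43 -0.02 0; 0.15 -0.02 0.19 -0.01 -0.43 -0.02 0; 0.16 -0.01 0.18 0 -0.42 -0.02 0; 0.17 -0.02 0.17 -0.01 -0.43 -0.02 0; 0.18 -0.01 0.16 0 -0.42 -0.02 0; 0.19 -0.01 0.16 0 -0.43 -0.01 0; 0.2 -0.02 0.14 -0.01 -0.42 -0.02 0; 

rows 10 end [0.5252 0.1107 0.1567] [139.9   0.  105.1] 45.0 -0.0 0.1
```

```bash
python3 -m crank '0.1 -0.01 0.22 -0.01 -0.43 -0.02 0; 0.11 -0.02 0.22 -0.01 -0.43 -0.02 0; 0.13 -0.01 0.21 -0.01 -0.43 -0.02 0; 0.14 -0.01 0.2 -0.01 -0.43 -0.02 0; 0.15 -0.02 0.19 -0.01 -0.43 -0.02 0; 0.16 -0.01 0.18 0 -0.42 -0.02 0; 0.17 -0.02 0.17 -0.01 -0.43 -0.02 0; 0.18 -0.01 0.16 0 -0.42 -0.02 0; 0.19 -0.01 0.16 0 -0.43 -0.01 0; 0.2 -0.02 0.14 -0.01 -0.42 -0.02 0'
python3 - <<'E'
from plan import *
p,r=st()
o=get_obs();a,b=camera('wrist');save('w1',a);np.save('w1.npy',b)
a,b=camera('scene');save('s1',a[150:320,250:470] if 0 else a)
x=cv2.imread('pics/s1.png');cv2.imwrite('pics/s1c.png',cv2.resize(x[150:300,260:460],None,fx=4,fy=4,interpolation=2))
E
```

```text
clock: 3.15
position: [0.5356, 0.1, 0.1556]
ee_rot: [0.602, 0.692, -0.255, 0.304]
ft_force: [-0.6, 0.1, -0.7]
grip_width: -0.002
t 3.15 p [0.5356 0.1    0.1556] tip [125.9  -7.9 105.6] 46.8 0.4 -2.1 F [-0.6  0.1 -0.7] g -0.0 j [-0.98  0.52  0.46  1.81  0.55  1.26 -0.68]
```

View pics/w1.png

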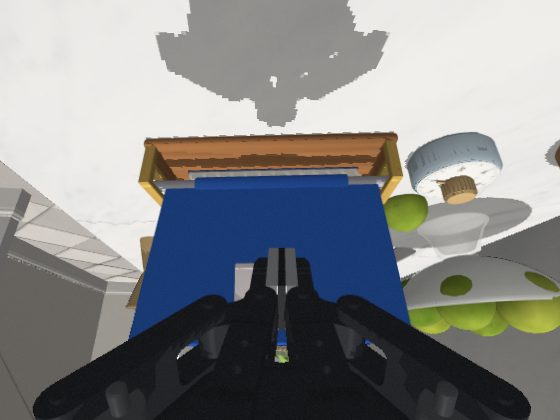

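View pics/s1c.png

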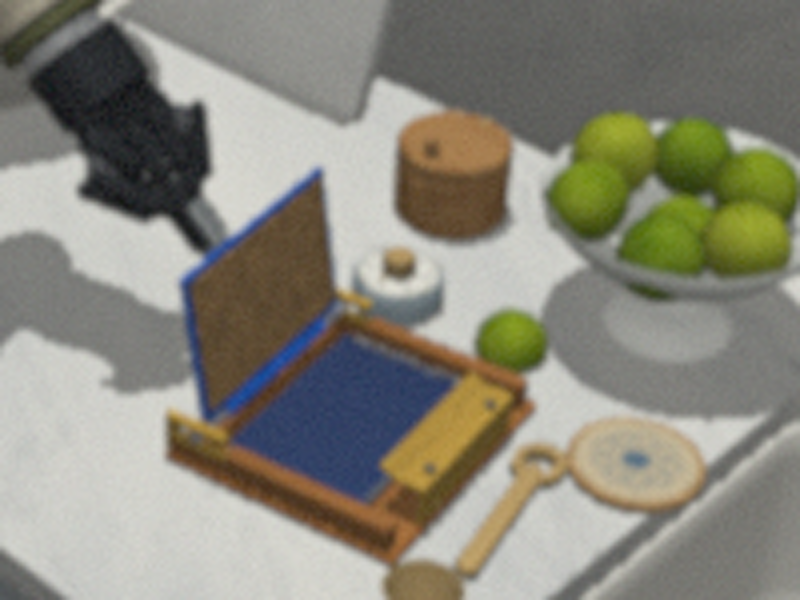

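```bash
python3 - <<'E'
from plan import *
p,r=st()
b=np.load('w1.npy')
for uv in [(276,252),(290,252),(276,265),(290,265),(268,290),(283,256)]:
    P=px2w('wrist',[uv],b)[0]; print(uv,b[uv[1],uv[0]],(r.inv().apply(P-p)*1e3).round(1))
for uv in [(240,268),(240,285),(248,268),(200,300),(360,300),(200,210),(360,210)]:
    P=px2w('wrist',[uv],b)[0]; print(uv,(Rz.inv().apply(P-np.array([q[0],q[1],0]))*1e3).round(1))
cv2.imwrite('pics/w1c.png',cv2.resize(cv2.imread('pics/w1.png')[230:330,210:350],None,fx=5,fy=5,interpolation=2))
E
```

```text
t 3.25 p [0.5345 0.101  0.1539] tip [127.2  -6.9 103.9] 46.8 0.4 -1.7 F [-0.4  1.1 -0.3] g 0.0 j [-0.98  0.52  0.46  1.81  0.55  1.26 -0.68]
(276, 252) 0.14948836 [11.3 -2.1 63.4]
(290, 252) 0.15015827 [11.4  4.8 63.1]
(276, 265) 0.13772762 [11.1 -1.9 51.3]
(290, 265) 0.13678126 [11.4  4.5 50.8]
(268, 290) 0.11792297 [12.2 -4.7 30.4]
(283, 256) 0.14611048 [11.3  1.3 59.3]
(240, 268) [95.9 19.6 99.9]
(240, 285) [ 94.9  19.2 110.4]
(248, 268) [95.9 14.4 99.9]
(200, 300) [172.3  22.  128.4]
(360, 300) [171.2 -37.2 128.9]
(200, 210) [82.7 53.6 53.3]
(360, 210) [ 83.1 -64.8  55.6]
```

View pics/w1c.png

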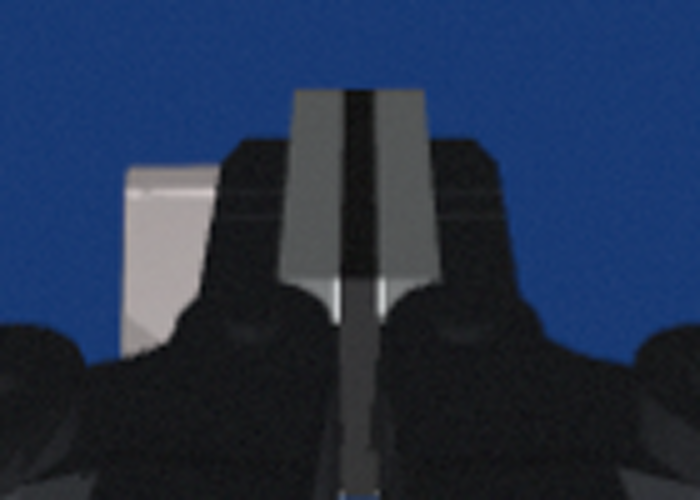

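```bash
cat >> plan.py <<'E'
def cov(a,rc=50,pen=0,t=None,hx=73.5,hw=11,y=0):
    t=(45 if a>=90 else a*.5) if t is None else t
    A=np.radians(a);k=hw*abs(np.sin(A-np.radians(t)))+2-pen
    return tgt(hx-rc*np.cos(A)+k*np.sin(A),30+rc*np.sin(A)+k*np.cos(A),t,y)
E
python3 - <<'E'
from plan import *
p,r=st()
w=[(*cov(104,y=2),4)]+[(*cov(a,y=2),1) for a in (99,94,89,84,79,74)]
rows(p,r,w,0)
E
```

```text
t 3.25 p [0.5345 0.101  0.1539] tip [127.2  -6.9 103.9] 46.8 0.4 -1.7 F [-0.4  1.1 -0.3] g 0.0 j [-0.98  0.52  0.46  1.81  0.55  1.26 -0.68]
-0.02 -0.06 0.26 -0.01 0.06 -0.04 0; -0.02 -0.06 0.26 -0.01 0.05 -0.04 0; -0.02 -0.06 0.26 -0.02 0.06 -0.04 0; -0.02 -0.05 0.26 -0.01 0.05 -0.03 0; -0.12 0 0.05 0 0 0 0; -0.11 0 0.06 0 0 0 0; -0.12 0 0.07 0 0.07 0 0; -0.17 0 0.07 0 0.31 0 0; -0.17 0 0.08 0 0.31 0 0; -0.17 0 0.09 0 0.31 0 0; 

rows 10 end [0.5366 0.0318 0.1386] [67.8  2.  80.3] 37.0 0.0 -0.0
```

```bash
python3 -m crank '-0.02 -0.06 0.26 -0.01 0.06 -0.04 0; -0.02 -0.06 0.26 -0.01 0.05 -0.04 0; -0.02 -0.06 0.26 -0.02 0.06 -0.04 0; -0.02 -0.05 0.26 -0.01 0.05 -0.03 0; -0.12 0 0.05 0 0 0 0; -0.11 0 0.06 0 0 0 0; -0.12 0 0.07 0 0.07 0 0; -0.17 0 0.07 0 0.31 0 0; -0.17 0 0.08 0 0.31 0 0; -0.17 0 0.09 0 0.31 0 0'
python3 - <<'E'
from plan import *
p,r=st()
a,b=camera('scene');save('s2',a)
cv2.imwrite('pics/s2c.png',cv2.resize(cv2.imread('pics/s2.png')[150:300,260:460],None,fx=4,fy=4,interpolation=2))
a,b=camera('wrist');save('w2',a)
w=[(*cov(a,y=1),1) for a in (72,67,62,57,52,47,42,37,32,28)]
rows(p,r,w,0)
E
```

```text
clock: 4.25
position: [0.5382, 0.026, 0.1389]
ee_rot: [0.614, 0.725, -0.199, 0.238]
ft_force: [-0.9, 0.9, -0.9]
grip_width: -0.0
t 4.25 p [0.5382 0.026  0.1389] tip [62.7  1.1 80. ] 36.2 -0.2 -0.2 F [-0.9  0.9 -0.9] g -0.0 j [-0.83  0.41  0.47  1.91  0.5   1.06 -0.51]
0.06 0.01 -0.06 0.02 0.02 -0.02 0; -0.16 0 0.1 0 0.31 0 0; -0.16 0 0.09 0 0.32 0 0; -0.15 0 0.1 0 0.31 0 0; -0.14 0 0.1 0 0.31 0 0; -0.14 0 0.11 0 0.31 0 0; -0.14 0 0.11 0 0.32 0 0; -0.13 0 0.11 0 0.31 0 0; -0.12 0 0.11 0 0.31 0 0; -0.1 0 0.1 0 0.25 0 0; 

rows 10 end [ 0.5481 -0.0299  0.1283] [31.4  0.9 57.5] 14.0 -0.0 0.0
```

View pics/s2c.png

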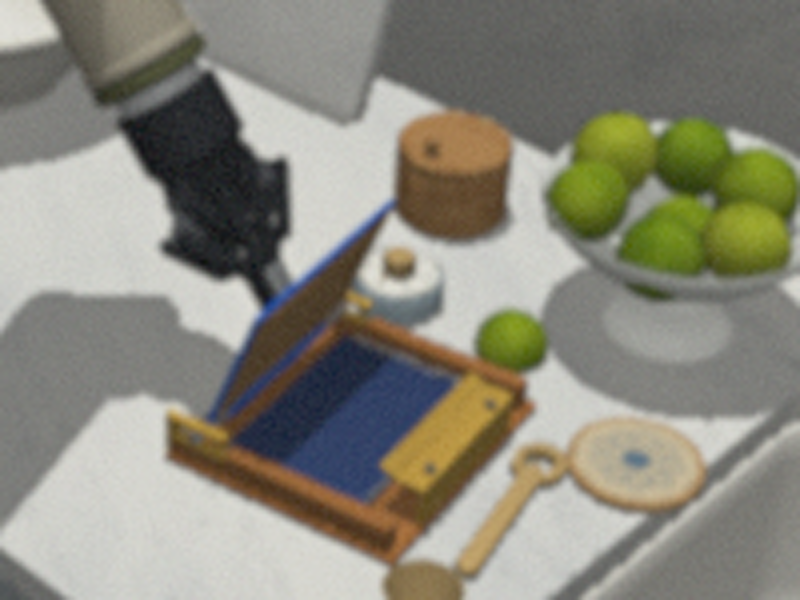

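View pics/w2.png

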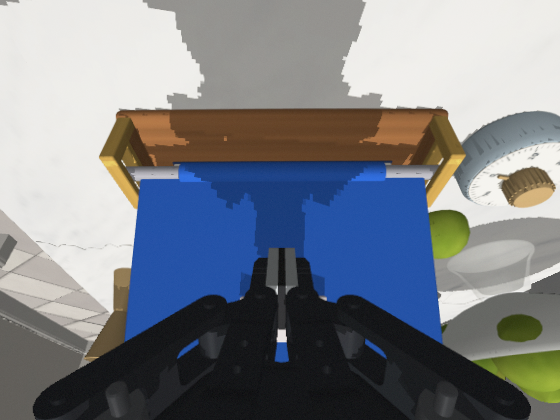

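The cover is at about 70° and follows the fingertips, which are centred on the step in the wrist view. I'll keep folding.

```bash
python3 -m crank '-0.08 0 0.04 0 0.3 0 0; -0.16 0 0.09 0 0.32 0 0; -0.15 0 0.1 0 0.31 0 0; -0.14 0 0.1 0 0.31 0 0; -0.14 0 0.11 0 0.31 0 0; -0.14 0 0.11 0 0.32 0 0; -0.13 0 0.11 0 0.31 0 0; -0.12 0 0.11 0 0.31 0 0; -0.1 0 0.1 0 0.25 0 0; 0 0 0 0 0 0 0'
python3 - <<'E'
from plan import *
p,r=st()
w=[(*cov(a,y=1),1) for a in (25,22,19,16,13,10,8,6,4,3)]
rows(p,r,w,0)
a,b=camera('scene');save('s3',a)
cv2.imwrite('pics/s3c.png',cv2.resize(cv2.imread('pics/s3.png')[150:300,260:460],None,fx=4,fy=4,interpolation=2))
E
```

```text
clock: 5.35
position: [0.5479, -0.0284, 0.1292]
ee_rot: [0.64, 0.758, -0.078, 0.094]
ft_force: [0.3, 0.1, 1.1]
grip_width: -0.002
t 5.35 p [ 0.5479 -0.0284  0.1292] tip [32.8  0.6 58.4] 14.0 -0.1 0.1 F [0.3 0.1 1.1] g -0.0 j [-0.51  0.34  0.41  1.91  0.14  0.91 -0.03]
-0.1 -0.01 0.1 0.02 0.19 0.01 0; -0.06 0 0.07 0 0.19 0 0; -0.07 0 0.07 0 0.18 0 0; -0.06 0 0.07 0 0.19 0 0; -0.06 0 0.07 0 0.19 0 0; -0.06 0 0.08 0 0.19 0 0; -0.04 0 0.04 0 0.12 0 0; -0.03 0 0.05 0 0.13 0 0; -0.04 0 0.05 0 0.12 0 0; -0.02 0 0.03 0 0.06 0 0; 

rows 10 end [ 0.5517 -0.0532  0.1077] [23.5  1.2 34.8] 1.5 0.0 -0.0
```

View pics/s3c.png

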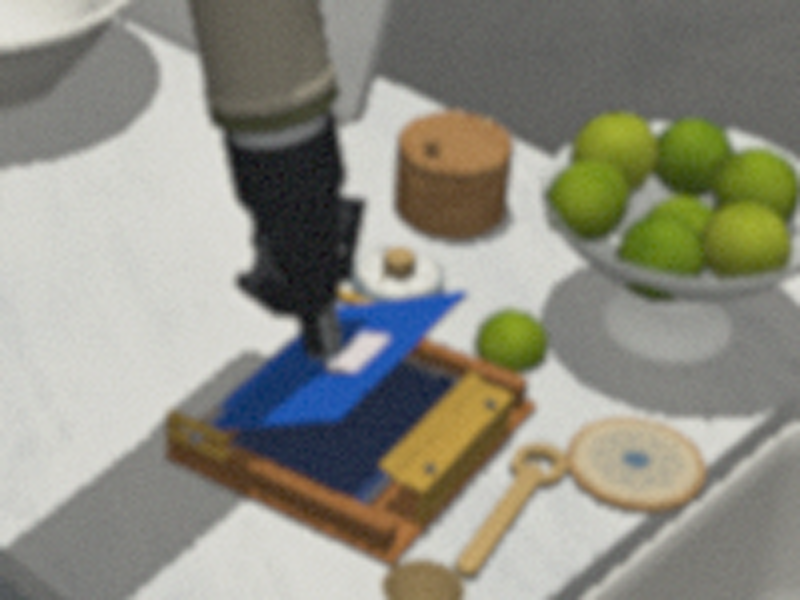

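```bash
python3 -m crank '-0.08 -0.01 0.1 0.02 0.19 0.01 0; -0.06 0 0.07 0 0.19 0 0; -0.07 0 0.07 0 0.18 0 0; -0.06 0 0.07 0 0.19 0 0; -0.06 0 0.07 0 0.19 0 0; -0.06 0 0.08 0 0.19 0 0; -0.04 0 0.04 0 0.12 0 0; -0.03 0 0.05 0 0.13 0 0; -0.02 0 0.05 0 0.12 0 0; 0 0 0.03 0 0.06 0 0'
python3 - <<'E'
from plan import *
p,r=st()
a,b=camera('scene');save('s4',a)
cv2.imwrite('pics/s4c.png',cv2.resize(cv2.imread('pics/s4.png')[150:300,260:460],None,fx=4,fy=4,interpolation=2))
a,b=camera('wrist');save('w4',a)
st()
E
```

```text
clock: 6.4
position: [0.5527, -0.0438, 0.1078]
ee_rot: [0.641, 0.768, -0.012, 0.011]
ft_force: [0.4, -0.4, 2.7]
grip_width: 0.003
t 6.4 p [ 0.5527 -0.0438  0.1078] tip [32.3 -1.1 34.8] 1.8 0.2 0.7 F [ 0.4 -0.4  2.7] g 0.0 j [-0.31  0.38  0.34  1.87 -0.12  0.91  0.26]
t 6.5 p [ 0.5527 -0.0436  0.1077] tip [32.4 -1.  34.7] 1.8 0.2 0.7 F [ 0.5 -0.9  0.9] g 0.0 j [-0.31  0.38  0.34  1.87 -0.12  0.91  0.26]
```

View pics/s4c.png

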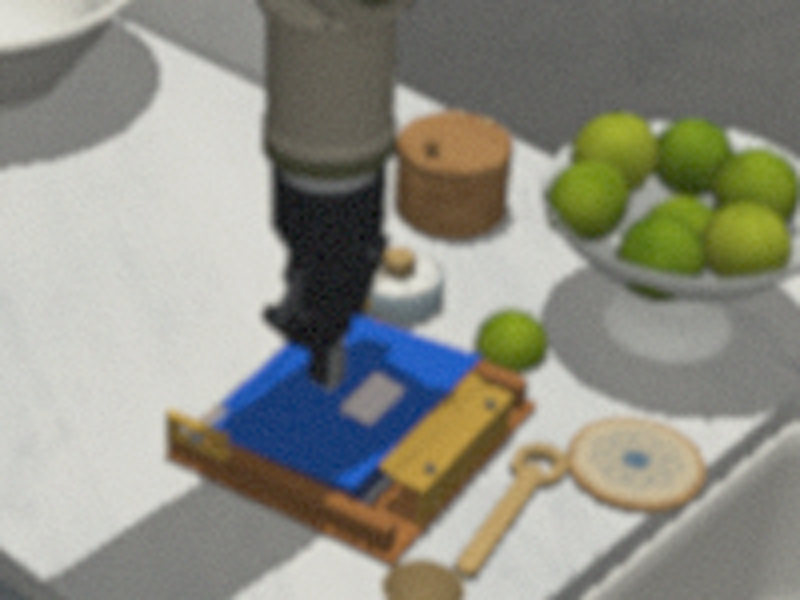

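View pics/w4.png

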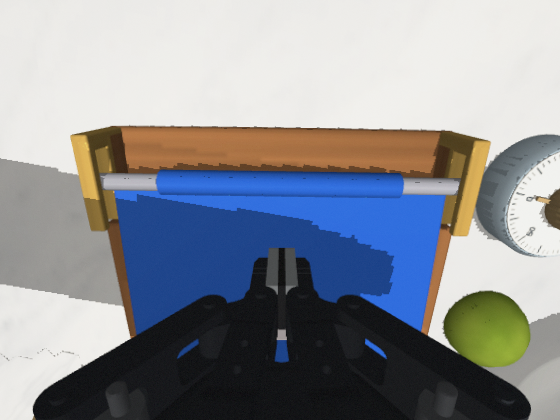

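```bash
python3 -m crank '-0.05 0 0.03 0 0 0 0; -0.05 0 0.03 0 0 0 0; -0.05 0 0.02 0 0 0 0; -0.05 0 0.02 0 0 0 0; 0 0 0 0 0 0 0; 0 0 0 0 0 0 0; 0 0 0 0 0 0 0; 0 0 0 0 0 0 0; 0 0 0 0 0 0 0; 0 0 0 0 0 0 0'
python3 - <<'E'
from plan import *
p,r=st()
E
```

```text
clock: 7.5
position: [0.5539, -0.0486, 0.1048]
ee_rot: [0.639, 0.769, -0.011, 0.009]
ft_force: [-0.8, 0.6, 3.6]
grip_width: 0.0
t 7.5 p [ 0.5539 -0.0486  0.1048] tip [27.6 -1.4 31.9] 1.6 0.3 0.9 F [-0.8  0.6  3.6] g 0.0 j [-0.3   0.39  0.34  1.87 -0.13  0.91  0.28]
```

```bash
python3 -m crank '-0.05 0.01 0.03 0 0 0 0; -0.05 0 0.03 0 0 0 0; -0.05 0 0.03 0 0 0 0; -0.05 0 0.03 0 0 0 0; -0.05 0 0.03 0 0 0 0; -0.05 0 0.03 0 0 0 0; -0.05 0 0.03 0 0 0 0; -0.05 0 0.03 0 0 0 0; 0 0 0.03 0 0 0 0; 0 0 0.03 0 0 0 0'
python3 - <<'E'
from plan import *
p,r=st()
a,b=camera('scene');save('s5',a)
cv2.imwrite('pics/s5c.png',cv2.resize(cv2.imread('pics/s5.png')[185:285,310:430],None,fx=6,fy=6,interpolation=2))
E
```

```text
clock: 8.5
position: [0.5566, -0.0615, 0.1043]
ee_rot: [0.639, 0.769, -0.009, 0.004]
ft_force: [-7.4, 2.2, 19.5]
grip_width: 0.002
t 8.5 p [ 0.5566 -0.0615  0.1043] tip [15.2 -1.7 31.3] 1.0 0.5 1.0 F [-7.4  2.2 19.5] g 0.0 j [-0.27  0.4   0.34  1.85 -0.14  0.92  0.32]
```

View pics/s5c.png

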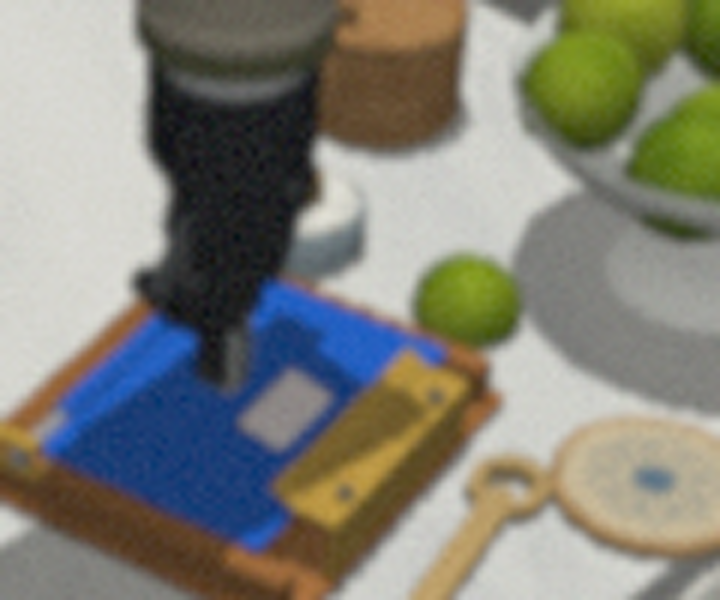

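```bash
python3 -m crank '-0.03 0.01 0.005 0 0 0 0; -0.04 0 0.015 0 0 0 0; -0.04 0 0.015 0 0 0 0; -0.04 0 0.015 0 0 0 0; -0.04 0 0.015 0 0 0 0; -0.04 0 0.015 0 0 0 0; -0.04 0 0.015 0 0 0 0; -0.04 0 0.015 0 0 0 0; -0.04 0 0.015 0 0 0 0; -0.04 0 0.015 0 0 0 0'
python3 - <<'E'
from plan import *
p,r=st()
a,b=camera('scene');save('s6',a)
cv2.imwrite('pics/s6c.png',cv2.resize(cv2.imread('pics/s6.png')[185:285,310:430],None,fx=6,fy=6,interpolation=2))
E
```

```text
clock: 9.55
position: [0.5588, -0.0701, 0.1044]
ee_rot: [0.637, 0.771, -0.006, -0.002]
ft_force: [-5.7, 3.3, 12.4]
grip_width: 0.001
t 9.55 p [ 0.5588 -0.0701  0.1044] tip [ 7.3 -2.2 31.4] 0.2 0.6 1.3 F [-5.7  3.3 12.4] g 0.0 j [-0.24  0.41  0.34  1.84 -0.16  0.93  0.36]
```

View pics/s6c.png

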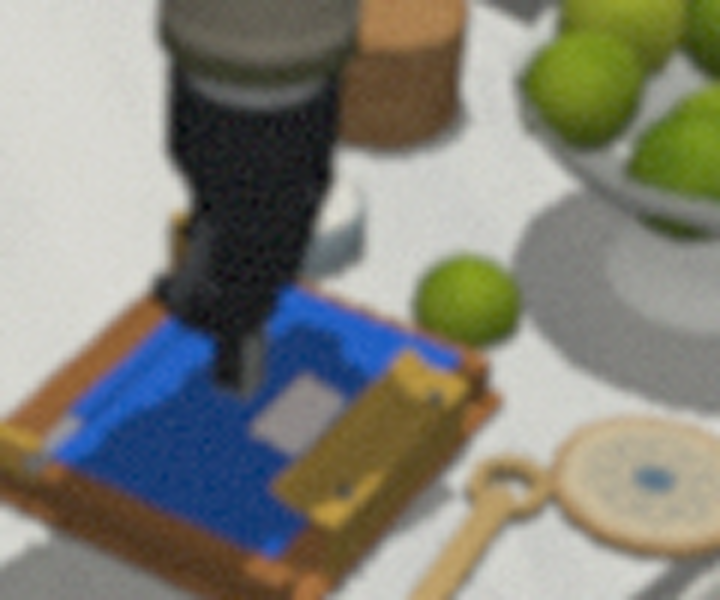

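```bash
python3 -m crank '-0.05 -0.01 0.015 0 0 -0.03 0; -0.05 -0.01 0.015 0 0 -0.03 0; -0.05 -0.01 0.015 0 0 -0.03 0; -0.05 -0.01 0.015 0 0 -0.03 0; -0.05 -0.01 0.015 0 0 0 0; -0.05 -0.01 0.015 0 0 0 0; -0.05 -0.01 0.015 0 0 0 0; -0.05 -0.01 0.015 0 0 0 0; -0.05 -0.01 0.015 0 0 0 0; -0.05 -0.01 0.015 0 0 0 0'
python3 - <<'E'
from plan import *
p,r=st()
a,b=camera('scene');save('s7',a)
cv2.imwrite('pics/s7c.png',cv2.resize(cv2.imread('pics/s7.png')[185:285,310:430],None,fx=6,fy=6,interpolation=2))
E
```

```text
clock: 10.6
position: [0.5603, -0.0759, 0.1044]
ee_rot: [0.625, 0.78, 0.002, -0.01]
ft_force: [-5.9, 7.3, 13.6]
grip_width: 0.0
t 10.6 p [ 0.5603 -0.0759  0.1044] tip [ 2.9 -2.8 31.4] -1.0 0.5 3.0 F [-5.9  7.3 13.6] g 0.0 j [-0.21  0.42  0.33  1.83 -0.18  0.94  0.42]
```

View pics/s7c.png

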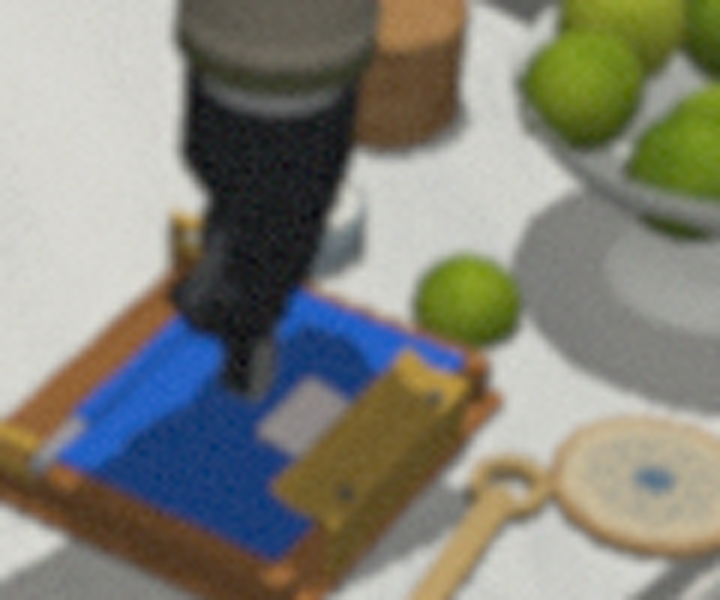

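```bash
python3 -m crank '-0.08 -0.01 0.012 0 -0.03 0.05 0; -0.08 -0.01 0.012 0 -0.03 0.05 0; -0.08 -0.01 0.012 0 -0.03 0.05 0; -0.08 -0.01 0.012 0 -0.03 0.05 0; -0.08 -0.01 0.012 0 -0.03 0.05 0; -0.08 -0.01 0.012 0 -0.03 0.05 0; -0.08 -0.01 0.012 0 -0.03 0.05 0; -0.08 -0.01 0.012 0 -0.03 0.05 0; -0.08 -0.01 0.012 0 -0.03 0.05 0; -0.08 -0.01 0.012 0 -0.03 0.05 0'
python3 - <<'E'
from plan import *
p,r=st()
a,b=camera('scene');save('s8',a)
cv2.imwrite('pics/s8c.png',cv2.resize(cv2.imread('pics/s8.png')[185:285,310:430],None,fx=6,fy=6,interpolation=2))
E
```

```text
clock: 11.65
position: [0.5643, -0.0853, 0.1042]
ee_rot: [0.646, 0.763, -0.001, -0.004]
ft_force: [-6.3, 12.0, 14.0]
grip_width: -0.002
t 11.65 p [ 0.5643 -0.0853  0.1042] tip [-8.  -5.4 31.2] -0.3 0.4 -0.0 F [-6.3 12.  14. ] g -0.0 j [-0.21  0.43  0.34  1.82 -0.18  0.93  0.38]
```

View pics/s8c.png

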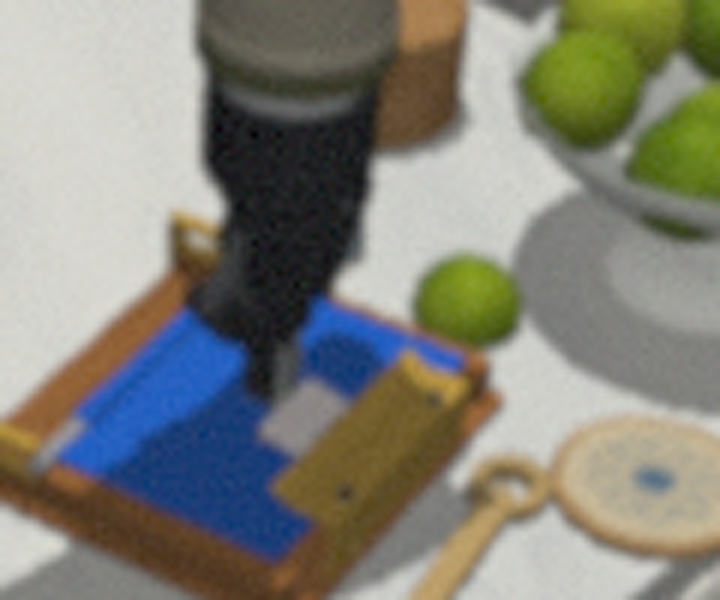

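```bash
python3 -m crank '-0.08 -0.02 0.012 0 0 0 0; -0.08 -0.02 0.012 0 0 0 0; -0.08 -0.02 0.012 0 0 0 0; -0.08 -0.02 0.012 0 0 0 0; -0.08 -0.02 0.012 0 0 0 0; -0.08 -0.02 0.012 0 0 0 0; -0.08 -0.02 0.012 0 0 0 0; -0.08 -0.02 0.012 0 0 0 0; -0.08 -0.02 0.012 0 0 0 0; -0.08 -0.02 0.012 0 0 0 0'
python3 - <<'E'
from plan import *
p,r=st()
a,b=camera('scene');save('s9',a)
cv2.imwrite('pics/s9c.png',cv2.resize(cv2.imread('pics/s9.png')[185:285,310:430],None,fx=6,fy=6,interpolation=2))
P=ray_z('scene',[(310+262/6-.4,185+432/6-.4)],.036)
print((Rz.inv().apply(P-np.array([q[0],q[1],0]))*1e3).round(1))
E
```

```text
clock: 12.7
position: [0.5645, -0.088, 0.1044]
ee_rot: [0.636, 0.771, 0.013, -0.018]
ft_force: [-4.3, 10.9, 12.5]
grip_width: -0.002
t 12.7 p [ 0.5645 -0.088   0.1044] tip [-7.9 -5.3 31.4] -2.5 0.3 1.4 F [-4.3 10.9 12.5] g -0.0 j [-0.18  0.43  0.33  1.81 -0.22  0.95  0.44]
[[-20.9  21.   36. ]]
```

View pics/s9c.png

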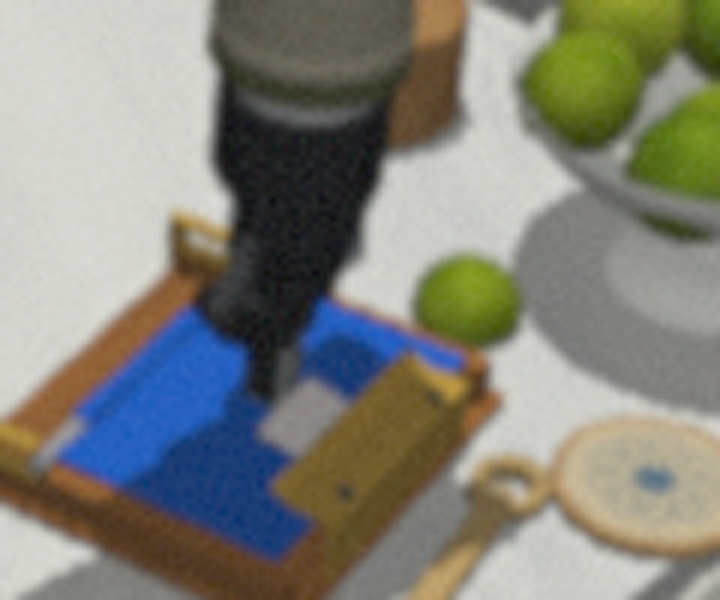

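```bash
python3 -m crank '-0.1 0 0.008 0 -0.06 0.02 0; -0.1 0 0.008 0 -0.06 0.02 0; -0.12 0 0.008 0 -0.06 0.02 0; -0.12 0 0.008 0 -0.06 0.02 0; -0.14 0 0.008 0 -0.06 0.02 0; -0.14 0 0.008 0 -0.06 0.02 0; -0.14 0 0.008 0 -0.06 0.02 0; -0.14 0 0.008 0 -0.06 0.02 0; -0.14 0 0.008 0 -0.06 0.02 0; -0.14 0 0.008 0 -0.06 0.02 0'
python3 - <<'E'
from plan import *
p,r=st()
a,b=camera('scene');save('s10',a)
a=a.copy()
im=cv2.resize(a[185:285,310:430],None,fx=6,fy=6,interpolation=2)
H=lambda P:np.array([q[0],q[1],0])+Rz.apply(np.array(P)/1e3)
def dr(Ps,c):
    u=(w2px('scene',np.array([H(P) for P in Ps]))-[310,185]+.5)*6
    cv2.polylines(im,[np.round(u).astype(int)],True,c,1)
dr([(-49,60,47),(-49,-60,47),(-82,-60,39.5),(-82,60,39.5)],(0,255,255))
for s,c in((24,(255,0,0)),(16,(0,255,0))):
    dr([(4-s,22.5,38),(4-s,-22.5,38),(-19-s,-22.5,32),(-19-s,22.5,32)],c)
    dr([(74-s,-84,30),(74-s,84,30)],c)
save('s10c',im)
E
```

```text
clock: 13.75
position: [0.5663, -0.0871, 0.1039]
ee_rot: [0.632, 0.775, 0.0, -0.022]
ft_force: [-12.1, 19.4, 21.2]
grip_width: -0.003
t 13.75 p [ 0.5663 -0.0871  0.1039] tip [-8.  -5.5 30.9] -1.9 1.6 2.0 F [-12.1  19.4  21.2] g -0.0 j [-0.19  0.45  0.33  1.79 -0.2   0.97  0.43]
```

View pics/s10c.png

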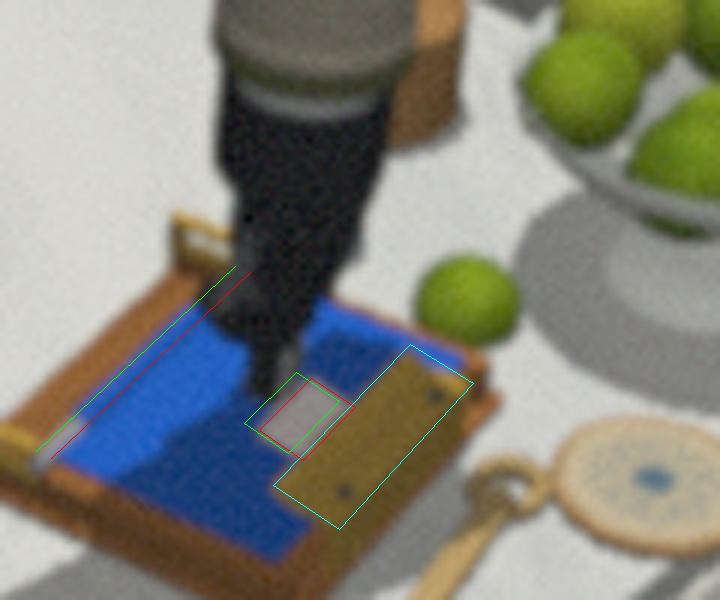

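The step outline matches the model at 24 mm of slide, and nothing moved under about 20 N along, so the cover is against its stop. Now I'll back off and lift.

```bash
python3 -m crank '0.05 0 0 0 0 0 0; 0.05 0 -0.05 0 0 0 0; 0.05 0 -0.1 0 0 0 0; 0 0 -0.2 0 0 0 0; 0 0 -0.5 0 0 0 0; 0 0 -0.6 0 0 0 0; 0 0 -0.6 0 0 0 0; 0 0 -0.6 0 0 0 0; 0 0 -0.3 0 0 0 0; 0 0 0 0 0 0 0'
python3 - <<'E'
from plan import *
p,r=st()
a,b=camera('scene');save('s11',a)
a=a.copy()
im=cv2.resize(a[185:285,310:430],None,fx=6,fy=6,interpolation=2)
save('s11c',im)
a,b=camera('wrist');save('w11',a);np.save('w11.npy',b)
st()
E
```

```text
clock: 14.8
position: [0.5682, -0.0856, 0.2276]
ee_rot: [0.633, 0.774, -0.002, -0.022]
ft_force: [0.8, 0.0, -1.1]
grip_width: -0.001
t 14.8 p [ 0.5682 -0.0856  0.2276] tip [ -7.   -7.4 154.7] -1.8 1.8 1.9 F [ 0.8  0.  -1.1] g -0.0 j [-0.22  0.31  0.36  1.69 -0.14  1.21  0.38]
t 14.9 p [ 0.5674 -0.0854  0.2256] tip [ -6.6  -6.5 152.7] -1.8 2.0 1.9 F [-0.3  0.5 -1. ] g -0.0 j [-0.22  0.31  0.36  1.69 -0.14  1.21  0.38]
```

View pics/s11c.png

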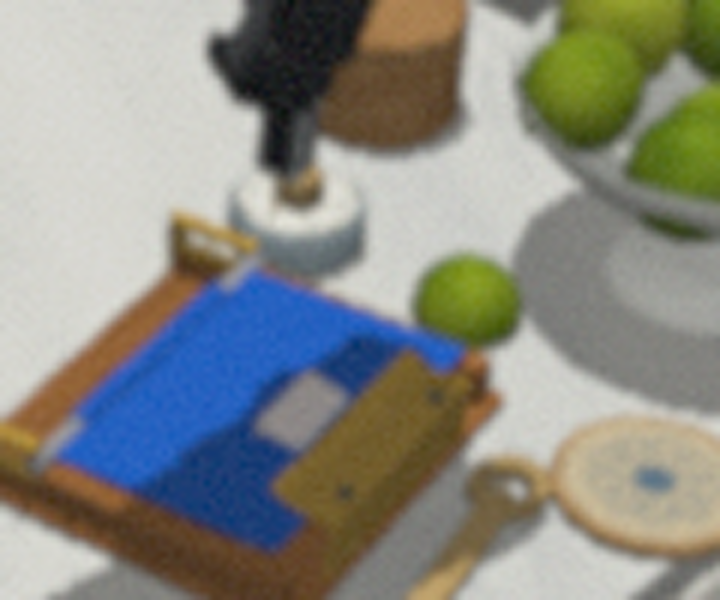

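View pics/w11.png

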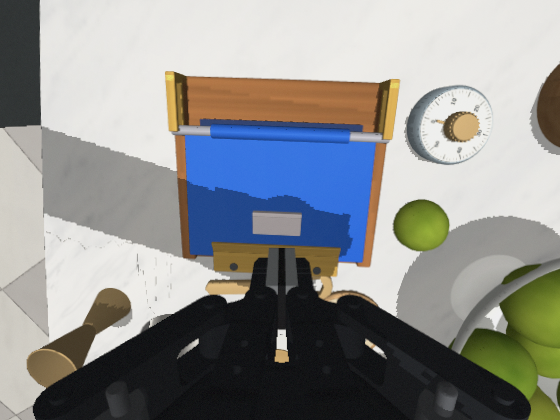

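```bash
python3 - <<'E'
from plan import *
b=np.load('w11.npy')
for n,uv in [('pin',(200,132)),('pin',(375,137)),('boardedge',(280,80)),('stepface',(277,213)),('cover hinge',(230,150)),('cover',(220,200)),('cover R',(340,200)),('cover near lip',(230,236)),('coverlip R',(330,240)),('lip edge',(230,247)),('lip',(225,268)),('lip',(325,270))]:
    P=px2w('wrist',[uv],b); print(n,(Rz.inv().apply(P-np.array([q[0],q[1],0]))*1e3).round(1))
cv2.imwrite('pics/w11c.png',cv2.resize(cv2.imread('pics/w11.png')[60:280,150:410],None,fx=2.7,fy=2.7,interpolation=2))
E
```

```text
pin [[51.8 69.7 33.2]]
pin [[ 53.  -81.   33.1]]
boardedge [[98.5  2.8  6. ]]
stepface [[-17.3   0.5  39. ]]
cover hinge [[37. 44. 32.]]
cover [[-8.8 53.5 33.9]]
cover R [[ -4.2 -56.2  33.1]]
cover near lip [[-43.7  44.6  34.9]]
coverlip R [[-43.4 -50.1  34.6]]
lip edge [[-51.3  43.2  42.9]]
lip [[-76.   49.3  38.5]]
lip [[-73.2 -47.3  38.3]]
```

View pics/w11c.png

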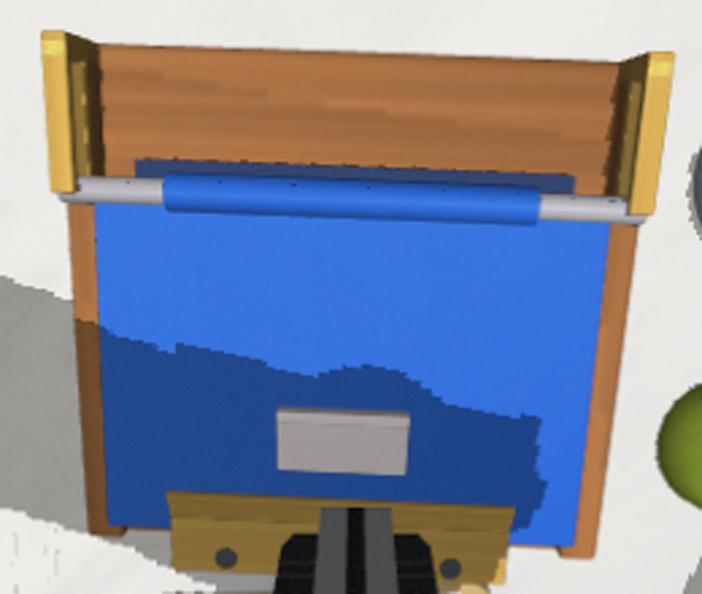

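The cover is shut and holds. Wrist depth puts the slide at about 22 mm, so my backwards lift-off probably dragged it slightly off the stop. There's time to push it again and lift straight up while still pressing towards the lip.

```bash
python3 - <<'E'
from plan import *
p,r=st()
rows(p,r,[(*tgt(6,60,2,y=1),5),(*tgt(6,37,2,y=1),5)],0)
E
```

```text
t 14.9 p [ 0.5674 -0.0854  0.2256] tip [ -6.6  -6.5 152.7] -1.8 2.0 1.9 F [-0.3  0.5 -1. ] g -0.0 j [-0.22  0.31  0.36  1.69 -0.14  1.21  0.38]
0.07 -0.03 0.47 -0.05 -0.1 0.05 0; 0.08 -0.04 0.47 -0.05 -0.1 0.05 0; 0.09 -0.04 0.46 -0.05 -0.09 0.05 0; 0.09 -0.04 0.46 -0.04 -0.1 0.05 0; 0.1 -0.04 0.46 -0.05 -0.09 0.04 0; 0 0 0.12 0 0 0 0; 0 0 0.11 0 0 0 0; 0.01 0 0.12 0 0 0 0; 0 0 0.11 0 0 0 0; 0.01 0 0.12 0 0 0 0; 

rows 10 end [ 0.5549 -0.0697  0.1099] [ 6.1  0.8 36.9] 2.0 -0.0 0.0
```

```bash
python3 -m crank '0.07 -0.03 0.47 -0.05 -0.1 0.05 0; 0.08 -0.04 0.47 -0.05 -0.1 0.05 0; 0.09 -0.04 0.46 -0.05 -0.09 0.05 0; 0.09 -0.04 0.42 -0.04 -0.1 0.05 0; 0.1 -0.04 0.35 -0.05 -0.09 0.04 0; 0 0 0.12 0 0 0 0; 0 0 0.11 0 0 0 0; 0.01 0 0.12 0 0 0 0; 0 0 0.05 0 0 0 0; 0 0 0 0 0 0 0'
python3 - <<'E'
from plan import *
p,r=st()
E
```

```text
clock: 15.9
position: [0.5496, -0.0702, 0.1101]
ee_rot: [0.646, 0.763, -0.016, 0.01]
ft_force: [-0.4, -0.0, 0.3]
grip_width: 0.003
t 15.9 p [ 0.5496 -0.0702  0.1101] tip [ 6.5  7.  37.2] 2.0 0.7 -0.0 F [-0.4 -0.   0.3] g 0.0 j [-0.27  0.38  0.35  1.87 -0.11  0.92  0.29]
```

```bash
python3 -m crank '-0.02 0.05 0.04 0 0 0 0; -0.04 0.04 0.03 0 0 0 0; -0.05 0.02 0.02 0 0 0 0; -0.06 0.01 0.01 0 0 0 0; -0.06 0 0 0 0 0 0; -0.06 0 0 0 0 0 0; -0.06 0 0 0 0 0 0; -0.06 0 0 0 0 0 0; -0.06 0 0 0 0 0 0; -0.06 0 0 0 0 0 0'
python3 - <<'E'
from plan import *
p,r=st()
E
```

```text
clock: 16.9
position: [0.5584, -0.084, 0.1069]
ee_rot: [0.644, 0.765, -0.013, 0.005]
ft_force: [-1.9, 8.7, 0.4]
grip_width: 0.004
t 16.9 p [ 0.5584 -0.084   0.1069] tip [-7.8  0.6 33.9] 1.4 0.7 0.3 F [-1.9  8.7  0.4] g 0.0 j [-0.23  0.41  0.34  1.84 -0.13  0.93  0.34]
```

```bash
python3 -m crank '-0.08 0 0.003 0 0 0 0; -0.1 0 0.003 0 0 0 0; -0.1 0 0.003 0 0 0 0; -0.11 0 0.003 0 -0.02 0 0; -0.11 0 0.003 0 -0.02 0 0; -0.11 0 0.003 0 -0.02 0 0; -0.11 0 0.003 0 -0.02 0 0; -0.11 0 0.003 0 -0.02 0 0; -0.11 0 0.003 0 -0.02 0 0; -0.11 0 0.003 0 -0.02 0 0'
python3 - <<'E'
from plan import *
p,r=st()
E
```

```text
clock: 17.9
position: [0.5603, -0.0865, 0.1045]
ee_rot: [0.632, 0.775, -0.008, -0.014]
ft_force: [-8.2, 14.6, 9.7]
grip_width: 0.001
t 17.9 p [ 0.5603 -0.0865  0.1045] tip [-8.1  0.4 31.5] -0.6 1.7 2.0 F [-8.2 14.6  9.7] g 0.0 j [-0.2   0.43  0.33  1.81 -0.17  0.96  0.41]
```

```bash
python3 -m crank '-0.03 0 -0.06 0 0 0 0; -0.01 0 -0.1 0 0 0 0; 0.03 0 -0.1 0 0 0 0; 0.05 0 -0.2 0 0 0 0; 0 0 -0.5 0 0 0 0; 0 0 -0.6 0 0 0 0; 0 0 -0.6 0 0 0 0; 0 0 -0.6 0 0 0 0; 0 0 -0.3 0 0 0 0; 0 0 0 0 0 0 0'
python3 - <<'E'
from plan import *
p,r=st()
a,b=camera('wrist');save('w12',a);np.save('w12.npy',b)
for n,uv in [('pin',(200,132)),('pin',(375,137)),('stepface',(277,213)),('cover hinge',(230,150)),('cover near lip',(230,236)),('coverlip R',(330,240))]:
    P=px2w('wrist',[uv],b); print(n,(Rz.inv().apply(P-np.array([q[0],q[1],0]))*1e3).round(1))
cv2.imwrite('pics/w12c.png',cv2.resize(cv2.imread('pics/w12.png')[60:280,150:410],None,fx=2.7,fy=2.7,interpolation=2))
a,b=camera('scene');save('s12',a)
E
```

```text
clock: 18.9
position: [0.5636, -0.0866, 0.2348]
ee_rot: [0.633, 0.774, -0.008, -0.013]
ft_force: [0.3, 0.3, -0.8]
grip_width: 0.005
t 18.9 p [ 0.5636 -0.0866  0.2348] tip [ -8.7  -2.9 161.8] -0.5 1.7 1.9 F [ 0.3  0.3 -0.8] g 0.01 j [-0.23  0.28  0.36  1.7  -0.11  1.21  0.36]
pin [[46.2 75.6 31.6]]
pin [[ 47.4 -80.2  30.7]]
stepface [[-25.    4.3  38.9]]
cover hinge [[31.2 48.7 32.2]]
cover near lip [[-48.3  48.   44.1]]
coverlip R [[-48.1 -46.7  43.6]]
```

View pics/w12c.png

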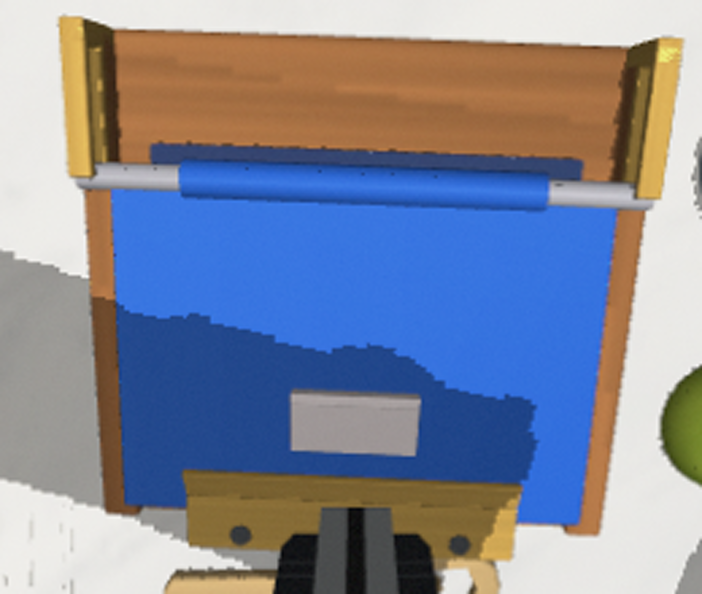

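View pics/s12.png

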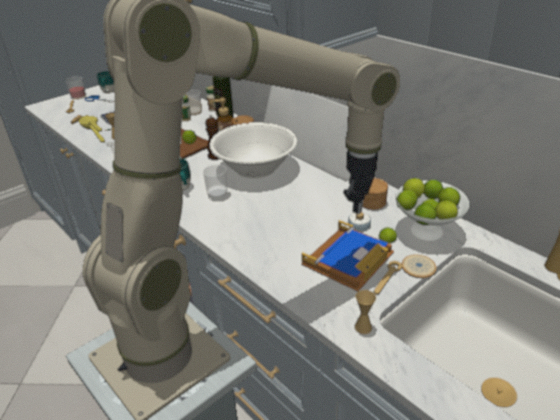

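```bash
python3 - <<'E'
from plan import *
b=np.load('w12.npy')
c=lambda x,y:(150+x/2.7,60+y/2.7)
for n,uv in [('pin',c(130,177)),('pin',c(590,193)),('stepface',c(355,393)),('board',c(355,45)),('cover hinge',c(250,230)),('cover near lip',c(250,455)),('coverlip R',c(480,455)),('lip edge',c(300,482))]:
    P=px2w('wrist',[uv],b); print(n,(Rz.inv().apply(P-np.array([q[0],q[1],0]))*1e3).round(1))
E
```

```text
pin [[52.2 77.2 32.5]]
pin [[ 52.4 -72.5  31.9]]
stepface [[-18.3   1.2  34.7]]
board [[96.6  6.   5.8]]
cover hinge [[36.1 38.2 30.4]]
cover near lip [[-43.7  38.1  33.9]]
coverlip R [[-39.9 -44.1  33.8]]
lip edge [[-49.3  19.2  42.7]]
```

```bash
python3 - <<'E'
from plan import *
st();print(hand_in())
E
```

```text
t 19.0 p [ 0.5628 -0.0864  0.2327] tip [ -8.4  -1.9 159.7] -0.6 1.8 1.9 F [ 0.6 -0.1 -0.7] g -0.0 j [-0.23  0.28  0.36  1.7  -0.11  1.21  0.36]
the job is handed in; nothing more can be done
None
```

The order-pad holder is closed and I handed the job in at 19.0 s. The cover was staying shut under the brass lip by itself.

**What I did:** I folded the cover flat with the shut fingertips on its outer face. I then pressed it down and pushed it along by the thumb step to its stop. My first lift-off moved backwards and may have dragged it a little, so I pushed it home again and lifted nearly straight up.

**Last checks:**
- **Shut:** in the last pictures the cover lies under the lip, at about 0.04 rad by wrist depth (limit 0.075).
- **Slide:** readings ranged from about 21.3 to 24 mm, where at least 20 mm is needed. Wrist depth on the pin and step gave 21.3 to 22.3 mm. Fingertip position at the stop gave about 23 mm. The step outline in the scene picture fitted best at 24 mm. The fingertips stopped at the same place on both pushes, under about 20 N and then 15 N along.
- **Forces:** the largest force components I read were about 21 N down and 19 N along, roughly 31 N together. I read forces only between moves, so brief peaks could have been higher than that.
- **Bystanders:** the things near the holder look undisturbed in the last scene picture. I did not measure each one.
- **Hand-in:** the gripper was about 0.12 m clear of the cover, with no contact force.

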